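Draw the red plug gauge to its band and hold it

ROBOT

A 6-joint arm with a two-finger parallel gripper is mounted at the origin on the work surface. World frame = base frame: x ahead of the robot, y to its left, z up, the work surface at z = 0. Lengths are in m, angles in degrees, forces in N, time in s.
With the tool pointing down it reaches from about 0.4 to 0.825 m from the base axis. Payload 7 kg.
Tool frame: the origin (TCP) lies midway between the tips of the shut fingers; the grasp point (between the pads) lies 19 mm behind it; z points along the fingers, y is the line along which they close (so a half turn about z gives the same grasp; the last joint's range is limited). The gripper opens to 88 mm and grips with 3 to 60 N. Pads are 19 mm wide; open, the fingers measure 130 mm over their backs; the gripper's body (78 mm by 193 mm) begins 47 mm behind the grasp point.
Start: joints at [-53.623, 20.546, 0.682, 0, -70.136, -16.507], TCP at [0.229, -0.635, 0.188] pointing down, gripper open.
Joint ranges: [-176.03, 176.03], [-82.01, 121.73], [-58.28, 71.71], [-173.87, 95.51], [-174.79, -0.11], [-173.66, 173.66]. Speed limits (degrees/s): [136.94, 136.94, 172.46, 180, 180, 180].

INTERFACE

Orientations are given as [roll, pitch, yaw] about the fixed x, y, z axes, in that order (R = Rz(yaw) Ry(pitch) Rx(roll)).
In Python, from plant import r gives the robot as it stands.
- The arm moves only by the tool carry_out, never from a script. Its argument "deltas" is a list of rows, each a list of 3 entries, a list of its own where there are three numbers: the opening, from 0 (shut) to 1 (fully open), then the shift along the tool's x, y, z in mm, then the turn, a rotation vector about the tool's x, y, z in rad. In form: [[gripper, [tx, ty, tz], [rx, ry, rz]], ...]. A call has 1 to 12 rows; each row is the pose to reach, as a shift and turn from the pose commanded when the call began, along the tool's axes at that moment; what a row does not reach only later rows make up. A row lasts 1/10 s, in which the tool goes at most 50 mm and 8.59 degrees, less where a joint would pass 70% of its speed; a pose out of reach is approached as far as the arm can. A call with a gripper value outside its range is refused whole. The fingers move at their own pace and stop on an object; "squeeze" is the grip in N (left out, the last holds). Time passes only in rows, so rows that repeat a pose let the fingers close. It gives the time, the measured TCP pose, the force, the opening and the grip force at its end, in the units of the state.
- r.get_state(): the state, without advancing time (a new reading comes with each control period).
- r.capture(name): name is "scene" or "top"; returns (picture, depth): 420x560x3 uint8, red, green, blue; 420x560 float32, m along the optical axis (not along the pixel's ray), 0 where there is no reading.
- r.get_calibration(name): a dict with "fov_y" (degrees; the focal length in pixels is half the picture's height over the tangent of half this angle, whatever the lens; pixels are square), "cx", "cy" (the principal point, pixels), "view" (4x4, takes a point from world to camera coordinates). Camera axes: x right, y down, z forward; pixel columns grow to the right and rows downward; lengths in m; the calibration is good to about 2 mm. A picture is of the moment at which its call begins. get_calibration takes no time and is no camera call.
- r.close_job(): hands the job in; it is judged then, once.
The state is a dict: "time_s": time; "joints": joint angles; "qd": joint speeds; "joint_torque": joint torques, N m; "tcp_pos": TCP position; "eef_rot": TCP orientation; "contact_force": force on the tool from outside, world axes, zero at the start; "moment": the same for the moment, N m; "gripper_width": finger opening in m; "gripper_force": force on a finger pad.
Only numpy, scipy, OpenCV 4.12 (cv2) and the standard library are available. Lean on these libraries where they do the work, as an engineer would, in place of code of your own. Each camera call takes 0.05 s, during which the arm holds its last target. There are 200 camera calls.

TASK

Slide the yellow cover of the blue gauge stand fully open, then take the plug gauge with the red knob and draw it straight up, gently and without forcing it sideways, until the mouth of its bore is within the yellow band on its shank, for its gauging length to be inspected. Never pull it right out of the bore; leave the black-knobbed gauge seated and everything else on the bench where it is. Finish still holding the red gauge there, upright and still, with the cover open.

Things in the scene. Friction and masses are not known exactly. Their poses are not given: they have to be found in the camera images.
- stand: Fixed blue gauge stand, 172 (x) x 310 (y) x 119 mm high. Origin: centre of its underside; z up, y along the cover's slide. At its -y end a well, 136 mm clear in x, y = -145 to -15 mm; its floor, 70 mm above the bench, is a block with two upright 15 mm through bores at x = -35 and +35, y = -85 mm, one gauge in each (which is which varies). End wall 106 mm, rails along x = +-77 mm 119 mm high.
- cover (a joint): Slide of the flat yellow cover, m: 0 = shut over the well (hiding the gauges), 0.120 = fully open at its stop, over the stand's solid deck; opens along the stand's +y. Starts up to 25 mm open; about 3 N of friction, stays where left. Plate 146 (x) x 125 (y) x 5 mm, top face 113.5 mm above the bench; shut, its centre is at the stand's y = -77.5 mm.
- cover_grip (a point): Centre of the top edge of the cover's black upright fin, 143.5 mm above the bench. The fin stands in the middle of the cover: 60 mm long along the stand's x, 14 mm thick along y, 30 mm high. Axes parallel to the stand's.
- plug_red: Loose plug gauge to draw, 0.14-0.28 kg, any yaw. Origin: on its axis, underside of its 22 mm shoulder (70 mm above the bench when seated on the block); z up. Red round knob 24 mm diameter, 10 to 38 mm above the origin. Steel shank 14 mm diameter, 60 mm long below it, yellow band 27 to 41 mm below the origin: raised 34 mm, the bore's mouth is mid-band. 1 mm loose in its bore; drops if let go.
- plug_black: Same plug gauge with a black knob, in the other bore (70 mm away), to be left seated. Origin as for plug_red.
- ring_gauge: Bystander: brass ring 56 mm diameter, 16 mm high, lying on the bench on the robot's side of the stand. Origin: centre of its underside.
- wrench: Bystander: steel wrench 180 mm long lying along its x on the bench on the robot's side of the stand. Origin: underside.
- piston: Bystander: aluminium piston with dark ring grooves, 76 mm diameter, 55 mm high, standing on the bench to the robot's left. Origin: centre of its underside.
- oil_bottle: Bystander: blue bottle with a yellow cap, 56 mm diameter, 150 mm high, standing to the robot's left. Origin: centre of its underside.
- hammer: Bystander: hammer 260 mm long lying along its x to the robot's right. Origin: underside.
- screwdriver: Bystander: screwdriver 200 mm long lying along its x to the robot's left. Origin: underside.

How it is judged:
By the outcome, as a careful person would: the job done as asked, in the order asked, and still so for the second after the job is handed in, while the arm keeps its last pose, push and grip.
It also fails if it takes over 45 s, if anything falls off the work surface, if the arm or the gripper's body presses on something with over 40 N, if the wrist force passes 120 N, or if a joint passes its speed limit or range.

## Working session

There is one attempt and no reset: what is moved stays moved. The work goes in short steps, Python scripts to look and compute and a tool call to move; the robot and the scene stay as the last step left them, time stands still between calls to the robot, and variables do not carry over. Pictures are saved under pics/ and viewed, at most 10 in all, crops included, and the job is handed in when it is done.

Besides the shell and the picture viewer there is one more tool, called after "Request:" as name([rows], argument=value, ...), one row to a line, values as JSON. carry_out: Moves the arm, as the interface text tells. Its arguments: {"type":"object","properties":{"deltas":{"type":"array"},"squeeze":{"type":"number"}},"required":["deltas"]}

```bash
ls; mkdir -p pics
cat > h.py <<'E'
import numpy as np, cv2
from plant import r
def cam(n):
    c=r.get_calibration(n); f=210/np.tan(np.radians(c["fov_y"])/2)
    return f,c["cx"],c["cy"],np.array(c["view"])
def world(n,u,v,d):
    f,cx,cy,V=cam(n); u=np.asarray(u,float);v=np.asarray(v,float);d=np.asarray(d,float)
    p=np.stack([(u-cx)/f*d,(v-cy)/f*d,d,np.ones_like(d)],-1)
    return (p@np.linalg.inv(V).T)[...,:3]
def plane(n,u,v,z):
    a=world(n,u,v,np.ones_like(np.asarray(u,float))); o=np.linalg.inv(cam(n)[3])[:3,3]
    return o+(a-o)*((z-o[2])/(a[...,2]-o[2]))[...,None]
E
python3 - <<'E'
from h import *
for n in("top","scene"):
    p,d=r.capture(n); np.savez(n+"0.npz",p=p,d=d); cv2.imwrite(f"pics/{n}0.png",p[...,::-1])
    print(n,cam(n)[0],np.linalg.inv(cam(n)[3]).round(3).tolist(),r.get_calibration(n).keys())
print(r.get_state())
E
```

```text
pics
top 506.0995633812196 [[-0.016, -0.997, 0.069, 0.399], [-1.0, 0.016, 0.009, -0.002], [-0.01, -0.069, -0.998, 1.47], [0.0, 0.0, 0.0, 1.0]] dict_keys(['fov_y', 'cx', 'cy', 'view'])
scene 532.2852931467145 [[-0.684, 0.466, -0.561, 1.318], [0.729, 0.433, -0.53, 0.78], [-0.004, -0.772, -0.636, 1.034], [0.0, 0.0, 0.0, 1.0]] dict_keys(['fov_y', 'cx', 'cy', 'view'])
{'time_s': 0.1, 'joints': array([-5.36248544e+01,  2.05878797e+01,  6.39819779e-01, -1.71876361e-02,
       -7.01365107e+01, -1.65065889e+01]), 'qd': array([ 0.00657509,  0.09440639,  0.18941677,  0.09958482,  0.0899106 ,
       -0.04475892]), 'joint_torque': array([-4.54158826e-04, -5.84162521e+01,  2.93749273e+01,  7.01536685e+00,
        1.01467530e-02, -9.03086902e-05]), 'tcp_pos': array([ 0.22920426, -0.63437142,  0.18691801]), 'eef_rot': array([ 1.79914324e+02, -8.53833937e-03, -1.60137289e+02]), 'contact_force': array([ 0.09947572,  1.03179471, -0.0789618 ]), 'moment': array([ 0.01881318, -0.00580391, -0.00811929]), 'gripper_force': 0.0, 'gripper_width': 0.0875566442480206}
```

View pics/top0.png

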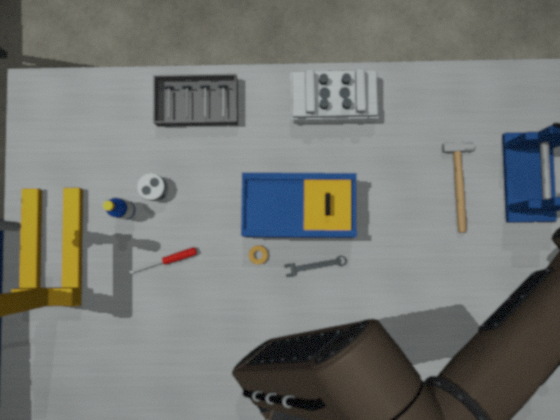

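View pics/scene0.png

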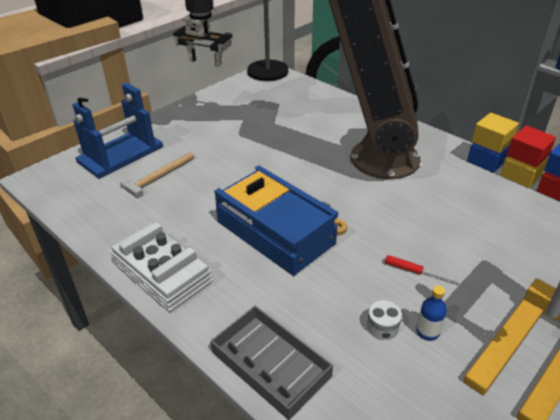

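The top view shows the blue stand at about (243–356, 172–238). Its yellow cover is at the right end, (303–351, 179–232), with the fin at (329, 204), so stand +y is roughly world +y. Next I measure these.

```bash
cat > m.py <<'E'
from h import *
def blob(m,box):
    z=np.zeros_like(m); a,b,c,d=box; z[b:d,a:c]=m[b:d,a:c]
    z=z.astype(np.uint8); n,l,s,_=cv2.connectedComponentsWithStats(z); k=1+s[1:,4].argmax()
    return l==k
def rect(m,n,z):
    c=max(cv2.findContours(m.astype(np.uint8),0,1)[0],key=cv2.contourArea)[:,0]
    w=plane(n,c[:,0],c[:,1],z)[:,:2]*1000
    (x,y),(a,b),t=cv2.minAreaRect(w.astype(np.float32)); return np.round([x,y,a,b,t],1)
E
python3 - <<'E'
from m import *
f=np.load("top0.npz");p=f["p"].astype(int);d=f["d"];R,G,B=p[...,0],p[...,1],p[...,2]
box=(230,160,370,250)
yel=blob((R>150)&(G>100)&(B<80),(295,170,360,240))
blue=(B>R+50)&(B>G+25)
st=blob(blue|yel,box)
fin=blob((R<90)&(G<80)&(B<60),(318,185,342,220))
for nm,m,z in(("stand",st,.119),("cover",yel,.1135),("fin",fin,.1435)):
    print(nm,m.sum(),rect(m,"top",z))
v,u=np.nonzero(yel);w=world("top",u,v,d[v,u]);print("yel z",np.median(w,0))
v,u=np.nonzero(fin);w=world("top",u,v,d[v,u]);print("fin",np.median(w,0),np.percentile(w,[5,95],0), u.min(),u.max(),v.min(),v.max())
# scene
f=np.load("scene0.npz");p=f["p"].astype(int);d=f["d"];R,G,B=p[...,0],p[...,1],p[...,2]
yel=blob((R>150)&(G>100)&(B<90),(215,165,300,220))
fin=blob((R<70)&(G<70)&(B<70),(240,170,270,200))
print("cover s",rect(yel,"scene",.1135))
v,u=np.nonzero(fin);w=world("scene",u,v,d[v,u]);t=w[w[:,2]>.139];print("fin s top",len(t),t.mean(0),t.min(0),t.max(0),np.median(w,0))
v,u=np.nonzero(blob((B>R+40)&(B>G+20),(205,160,345,275)));w=world("scene",u,v,d[v,u]);t=w[(abs(w[:,2]-.119)<.004)];print(rect_:=cv2.minAreaRect((t[:,:2]*1000).astype(np.float32)))
E
```

```text
stand 4679 [522.5 -15.6 307.1 169.6  89. ]
cover 2012 [521.8 -92.6 123.3 132.7  88.6]
fin 85 [520.  -93.2  10.5  52.8  88.8]
yel z [ 0.52175675 -0.08890099  0.11423385]
fin [ 0.51960569 -0.09109598  0.14399001] [[ 0.49432795 -0.09611541  0.14062776]
 [ 0.54400319 -0.08747506  0.14762048]] 326 330 194 214
cover s [519.3 -88.  125.7 132.4  88.6]
fin s top 48 [ 0.52751569 -0.08631472  0.14189028] [ 0.50121831 -0.09367593  0.13909083] [ 0.55419789 -0.08005686  0.14556988] [ 0.52766018 -0.08508999  0.13316013]
((524.36474609375, -13.403945922851562), (312.73858642578125, 176.4236602783203), 88.99008178710938)
```

```bash
cat > go.py <<'E'
from h import *
from scipy.spatial.transform import Rotation as Ro
def delta(x,y,z,yaw=-181.1):
    s=r.get_state(); R=Ro.from_euler("xyz",s["eef_rot"],degrees=True); T=Ro.from_euler("xyz",[180,0,yaw],degrees=True)
    print("shift mm",(R.inv().apply(np.array([x,y,z])-s["tcp_pos"])*1000).round(1),"turn",(R.inv()*T).as_rotvec().round(4),
     "tcp",s["tcp_pos"].round(4),"rot",s["eef_rot"].round(2),"F",s["contact_force"].round(1),"w",round(s["gripper_width"],4),"t",round(s["time_s"],2))
E
python3 -c "
from go import *
delta(.521,-.091,.20)"
```

```text
shift mm [-459.1  411.9  -12.5] turn [ 0.0015 -0.0004  0.3659] tcp [ 0.2292 -0.6344  0.1869] rot [ 1.7991e+02 -1.0000e-02 -1.6014e+02] F [ 0.1  1.  -0.1] w 0.0876 t 0.1
```

Request:
carry_out([
  [0.8,[-10,9,-4],[0,0,0]],
  [0.8,[-35,31,-12],[0,0,0.05]],
  [0.8,[-70,63,-20],[0,0,0.1]],
  [0.8,[-107,96,-20],[0,0,0.15]],
  [0.8,[-144,129,-20],[0,0,0.2]],
  [0.8,[-181,162,-20],[0,0,0.25]],
  [0.8,[-218,195,-20],[0,0,0.3]],
  [0.8,[-255,228,-20],[0,0,0.34]],
  [0.8,[-292,262,-20],[0,0,0.366]],
  [0.8,[-329,295,-20],[0,0,0.366]],
  [0.8,[-360,323,-20],[0,0,0.366]],
  [0.8,[-380,341,-20],[0,0,0.366]],
])

```text
time_s: 1.3
tcp_pos: [0.4716, -0.1819, 0.2081]
eef_rot: [180.0, 0.1, 179.0]
contact_force: [-0.2, -0.9, 1.1]
gripper_width: 0.0701
gripper_force: 0.0
```

```bash
python3 -c "
from go import *
delta(.521,-.0905,.119)"
```

```text
shift mm [-47.7  92.2  89.2] turn [0.0003 0.0009 0.0021] tcp [ 0.4716 -0.1819  0.2081] rot [1.7998e+02 5.0000e-02 1.7902e+02] F [-0.2 -0.9  1.1] w 0.0701 t 1.3
```

Request:
carry_out([
  [0.8,[-16,30,0],[0,0,0.002]],
  [0.8,[-34,65,0],[0,0,0.002]],
  [0.8,[-46,88,0],[0,0,0.002]],
  [0.8,[-48,92,10],[0,0,0.002]],
  [0.8,[-48,92,35],[0,0,0.002]],
  [0.8,[-48,92,60],[0,0,0.002]],
  [0.8,[-48,92,78],[0,0,0.002]],
  [0.8,[-48,92,87],[0,0,0.002]],
  [0.8,[-48,92,88],[0,0,0.002]],
  [0.8,[-48,92,88],[0,0,0.002]],
])

```text
time_s: 2.3
tcp_pos: [0.5208, -0.094, 0.1203]
eef_rot: [-180.0, 0.0, 178.8]
contact_force: [0.9, -0.1, 0.1]
gripper_width: 0.0699
gripper_force: 0.0
```

Run:
```python
from go import *
delta(.521,-.0905,.119)
p,d=r.capture("scene"); cv2.imwrite("pics/s1.png",cv2.resize(p[100:280,180:380,::-1],(800,720))[:600])
```

```text
shift mm [-0.1  3.5  1.3] turn [-0.0002  0.0005 -0.0021] tcp [ 0.5208 -0.094   0.1203] rot [-1.7999e+02  3.0000e-02  1.7878e+02] F [ 0.9 -0.1  0.1] w 0.0699 t 2.3
```

View pics/s1.png

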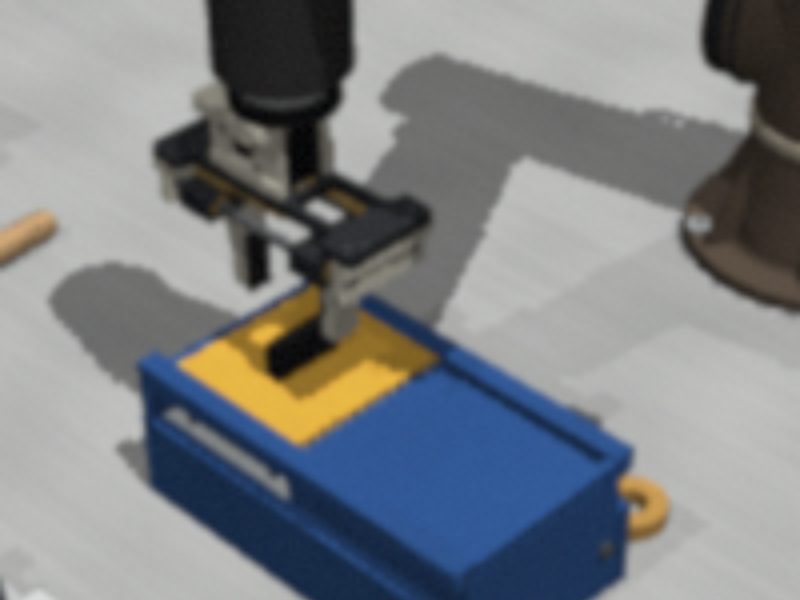

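The gripper straddles the fin, with its near finger at about (340, 330) and the fin at (270–335, 320–375) in the crop. I'll check the depth numerically before closing.

Run:
```python
from m import *
def proj(n,P):
    f,cx,cy,V=cam(n); q=V@np.append(P,1); return np.round([(f*q[0]/q[2]+cx-180)*4,(f*q[1]/q[2]+cy-100)*4])
for P in([.521,-.094,.12],[.521,-.059,.12],[.521,-.129,.12],[.491,-.091,.1435],[.551,-.091,.1435],[.521,-.091,.1135]): print(P,proj("scene",P))
p,d=r.capture("scene");p=p.astype(int);
v,u=np.mgrid[100:280,180:380];w=world("scene",u,v,d[100:280,180:380]);q=p[100:280,180:380]
m=(w[...,2]>.119)&(w[...,2]<.141)&(abs(w[...,0]-.52)<.05)&(abs(w[...,1]+.09)<.08)
dark=m&(q.sum(-1)<150); gr=m&(q.sum(-1)>240)&(q.max(-1)-q.min(-1)<50)
for n,k in(("dark",dark),("grey",gr)): print(n,k.sum(),np.percentile(w[k],[5,50,95],0).round(3).tolist())
```

```text
[0.521, -0.094, 0.12] [299. 349.]
[0.521, -0.059, 0.12] [334. 370.]
[0.521, -0.129, 0.12] [265. 329.]
[0.491, -0.091, 0.1435] [331. 305.]
[0.551, -0.091, 0.1435] [269. 344.]
[0.521, -0.091, 0.1135] [302. 358.]
dark 94 [[0.508, -0.094, 0.12], [0.533, -0.085, 0.13], [0.551, -0.082, 0.14]]Traceback (most recent call last):
  File "<stdin>", line 9, in <module>
    return _quantile_unchecked(
        a, q, axis, out, overwrite_input, method, keepdims, weights)
    return _ureduce(a,
                    func=_quantile_ureduce_func,
    ...<5 lines>...
                    overwrite_input=overwrite_input,
                    method=method)
    r = func(a, **kwargs)
    result = _quantile(arr,
                       quantiles=q,
    ...<2 lines>...
                       out=out,
                       weights=wgt)
    slices_having_nans = np.isnan(arr[-1, ...])
                                  ~~~^^^^^^^^^
IndexError: index -1 is out of bounds for axis 0 with size 0
```

The fin sits where I measured it. The open tips appear somewhat higher than the TCP, which fits linkage fingers that extend as they close. I'll close on the fin now.

Request:
carry_out([
  [0.0,[0,3,0],[0,0,0]],
  [0.0,[0,3,0],[0,0,0]],
  [0.0,[0,3,0],[0,0,0]],
  [0.0,[0,3,0],[0,0,0]],
  [0.0,[0,3,0],[0,0,0]],
  [0.0,[0,3,0],[0,0,0]],
], squeeze=25)

```text
time_s: 3.0
tcp_pos: [0.5207, -0.0909, 0.1197]
eef_rot: [-180.0, -0.0, 178.8]
contact_force: [-1.1, -0.2, -0.0]
gripper_width: 0.0277
gripper_force: 0.0
```

Request:
carry_out([
  [0.0,[0,0,0],[0,0,0]],
  [0.0,[0,0,0],[0,0,0]],
  [0.0,[0,0,0],[0,0,0]],
  [0.0,[0,0,0],[0,0,0]],
])

```text
time_s: 3.4
tcp_pos: [0.5207, -0.0909, 0.1198]
eef_rot: [-180.0, -0.0, 178.8]
contact_force: [0.5, -0.1, 0.7]
gripper_width: 0.0008
gripper_force: 0.0
```

Run:
```python
from go import *
delta(.521,-.0905,.119)
p,d=r.capture("scene"); cv2.imwrite("pics/s2.png",cv2.resize(p[100:250,180:380,::-1],(800,600)))
print(r.get_state()["joints"])
```

```text
shift mm [-0.3  0.4  0.8] turn [-0.    -0.    -0.002] tcp [ 0.5207 -0.0909  0.1198] rot [-180.     -0.    178.78] F [ 0.5 -0.1  0.7] w 0.0008 t 3.4
[ 1.13753037e+01  1.00600056e+01 -2.32420635e+01  8.40558249e-04
 -5.66956921e+01 -1.02590767e+02]
```

View pics/s2.png

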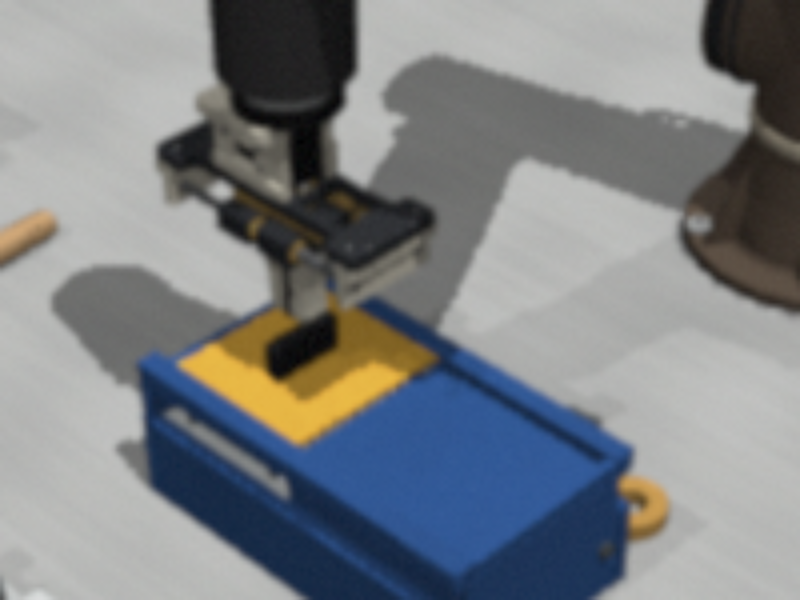

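The fingers shut on nothing. Their tips show at about (300, 320) in the crop, just above or behind the fin's top edge at (268–335, 315–345). I'll find out which from depth.

Run:
```python
from m import *
p,d=r.capture("scene")
for v in range(166,190,2):
    print(v,[(u,(world("scene",u,v,d[v,u])*1000).round().astype(int).tolist(),p[v,u].tolist()) for u in (252,255,258)])
```

```text
166 [(252, [559, -59, 230], [43, 40, 37]), (255, [534, -74, 210], [79, 77, 70]), (258, [555, -40, 237], [70, 69, 69])]
168 [(252, [532, -89, 194], [68, 67, 62]), (255, [532, -77, 201], [93, 90, 83]), (258, [528, -69, 203], [84, 82, 75])]
170 [(252, [530, -91, 186], [70, 68, 62]), (255, [532, -78, 193], [93, 90, 82]), (258, [526, -72, 193], [90, 87, 80])]
172 [(252, [531, -91, 179], [54, 53, 49]), (255, [533, -76, 188], [100, 99, 90]), (258, [522, -76, 183], [109, 108, 98])]
174 [(252, [530, -92, 172], [61, 58, 55]), (255, [534, -76, 182], [110, 108, 100]), (258, [523, -76, 176], [120, 117, 108])]
176 [(252, [532, -90, 167], [67, 65, 62]), (255, [529, -82, 170], [111, 108, 100]), (258, [525, -74, 172], [129, 126, 115])]
178 [(252, [533, -91, 161], [84, 73, 54]), (255, [531, -80, 165], [116, 112, 104]), (258, [521, -79, 160], [117, 113, 105])]
180 [(252, [498, -130, 114], [138, 105, 39]), (255, [517, -96, 142], [86, 79, 65]), (258, [514, -87, 145], [41, 40, 37])]
182 [(252, [531, -93, 145], [91, 69, 28]), (255, [520, -93, 139], [25, 24, 23]), (258, [517, -84, 142], [13, 12, 15])]
184 [(252, [536, -88, 143], [20, 20, 21]), (255, [527, -86, 139], [16, 15, 15]), (258, [516, -86, 133], [9, 7, 9])]
186 [(252, [542, -82, 143], [13, 12, 12]), (255, [530, -83, 136], [10, 9, 10]), (258, [516, -86, 126], [10, 11, 14])]
188 [(252, [540, -85, 133], [12, 11, 13]), (255, [530, -83, 128], [12, 12, 13]), (258, [517, -85, 120], [21, 19, 13])]
```

Run:
```python
from m import *
f=np.load("scene0.npz");p=f["p"];d=f["d"]
c,cx,cy,V=cam("scene");q=V@np.array([.2292,-.6344,.187,1]);print("tcp px",c*q[0]/q[2]+cx,c*q[1]/q[2]+cy)
v,u=np.mgrid[20:80,165:245];w=world("scene",u,v,d[20:80,165:245])
m=np.linalg.norm(w-np.array([.229,-.634,.25]),axis=-1)<.15
print(w[m].min(0));b=w[m];b=b[b[:,2].argsort()][:25];print(b.round(3).tolist())
p,d=r.capture("scene");v,u=np.mgrid[120:190,215:300];w=world("scene",u,v,d[120:190,215:300])
m=(w[...,2]>.148)&(abs(w[...,0]-.521)<.04)&(abs(w[...,1]+.09)<.04);b=w[m];b=b[b[:,2].argsort()][:30];print(b.round(3).tolist())
```

```text
tcp px 206.9356004315994 72.55864334721778
[ 0.16064345 -0.73783606  0.22260263]
[[0.239, -0.683, 0.223], [0.249, -0.682, 0.223], [0.247, -0.679, 0.223], [0.219, -0.591, 0.226], [0.255, -0.69, 0.226], [0.25, -0.68, 0.227], [0.255, -0.685, 0.228], [0.238, -0.677, 0.228], [0.206, -0.58, 0.229], [0.208, -0.583, 0.229], [0.202, -0.585, 0.23], [0.256, -0.677, 0.231], [0.213, -0.582, 0.231], [0.219, -0.575, 0.231], [0.256, -0.688, 0.231], [0.252, -0.67, 0.231], [0.237, -0.678, 0.231], [0.219, -0.586, 0.232], [0.222, -0.577, 0.232], [0.24, -0.68, 0.232], [0.248, -0.675, 0.232], [0.246, -0.673, 0.232], [0.254, -0.68, 0.233], [0.221, -0.594, 0.233], [0.246, -0.678, 0.234]]
[[0.53, -0.105, 0.159], [0.531, -0.092, 0.159], [0.526, -0.078, 0.16], [0.51, -0.078, 0.161], [0.53, -0.105, 0.162], [0.532, -0.087, 0.162], [0.521, -0.075, 0.163], [0.531, -0.092, 0.163], [0.532, -0.079, 0.163], [0.533, -0.106, 0.163], [0.523, -0.076, 0.163], [0.535, -0.08, 0.164], [0.531, -0.096, 0.164], [0.518, -0.074, 0.164], [0.532, -0.075, 0.165], [0.531, -0.08, 0.165], [0.533, -0.082, 0.165], [0.53, -0.093, 0.165], [0.532, -0.107, 0.165], [0.521, -0.075, 0.166], [0.523, -0.077, 0.166], [0.528, -0.075, 0.166], [0.535, -0.096, 0.166], [0.516, -0.076, 0.166], [0.529, -0.082, 0.166], [0.53, -0.077, 0.166], [0.519, -0.077, 0.167], [0.53, -0.096, 0.167], [0.512, -0.076, 0.167], [0.534, -0.085, 0.168]]
```

Both views agree: the real fingertips sit about 37 mm above the reported TCP along the tool axis, with no lateral offset. I'll reopen, then lower by that amount while watching the force.

Request:
carry_out([
  [0.6,[0,0,0],[0,0,0]],
  [0.6,[0,0,0],[0,0,0]],
  [0.6,[0,0,0],[0,0,0]],
  [0.6,[0,0,0],[0,0,0]],
  [0.6,[0,0,0],[0,0,0]],
  [0.6,[0,0,0],[0,0,0]],
  [0.6,[0,0,5],[0,0,0]],
  [0.6,[0,0,12],[0,0,0]],
  [0.6,[0,0,20],[0,0,0]],
  [0.6,[0,0,27],[0,0,0]],
  [0.6,[0,0,32],[0,0,0]],
  [0.6,[0,0,32],[0,0,0]],
])

```text
time_s: 4.75
tcp_pos: [0.5201, -0.091, 0.0867]
eef_rot: [-180.0, -0.1, 178.8]
contact_force: [-0.3, -0.1, -0.0]
gripper_width: 0.0527
gripper_force: 0.0
```

Request:
carry_out([
  [0.0,[0,0,2],[0,0,0]],
  [0.0,[0,0,2],[0,0,0]],
  [0.0,[0,0,2],[0,0,0]],
  [0.0,[0,0,2],[0,0,0]],
  [0.0,[0,0,2],[0,0,0]],
  [0.0,[0,0,2],[0,0,0]],
  [0.0,[0,0,2],[0,0,0]],
])

```text
time_s: 5.45
tcp_pos: [0.5208, -0.0908, 0.0859]
eef_rot: [180.0, 0.0, 178.8]
contact_force: [-0.7, 1.5, 1.5]
gripper_width: 0.0139
gripper_force: 25.0
```

Gripped: 13.9 mm wide at 25 N. Now I slide the cover open.

Request:
carry_out([
  [0.0,[0,3,0],[0,0,0]],
  [0.0,[0,10,0],[0,0,0]],
  [0.0,[0,22,0],[0,0,0]],
  [0.0,[0,36,0],[0,0,0]],
  [0.0,[0,50,0],[0,0,0]],
  [0.0,[0,64,0],[0,0,0]],
  [0.0,[0,78,0],[0,0,0]],
  [0.0,[0,90,0],[0,0,0]],
  [0.0,[0,99,0],[0,0,0]],
  [0.0,[0,105,0],[0,0,0]],
  [0.0,[0,109,0],[0,0,0]],
  [0.0,[0,111,0],[0,0,0]],
])

```text
time_s: 6.65
tcp_pos: [0.5233, 0.0205, 0.0859]
eef_rot: [180.0, 0.0, 178.8]
contact_force: [2.9, -3.1, 3.1]
gripper_width: 0.0135
gripper_force: 25.0
```

Request:
carry_out([
  [0.0,[0,2,0],[0,0,0]],
  [0.0,[0,4,0],[0,0,0]],
  [0.0,[0,5,0],[0,0,0]],
  [0.0,[0,5,0],[0,0,0]],
])

```text
time_s: 7.05
tcp_pos: [0.5234, 0.0252, 0.0859]
eef_rot: [180.0, 0.0, 178.8]
contact_force: [2.2, -2.1, 4.1]
gripper_width: 0.0141
gripper_force: 25.0
```

Force is only the slide friction. I'll creep on until the stop is felt.

Request:
carry_out([
  [0.0,[0,1,0],[0,0,0]],
  [0.0,[0,2,0],[0,0,0]],
  [0.0,[0,3,0],[0,0,0]],
  [0.0,[0,3,0],[0,0,0]],
])

```text
time_s: 7.45
tcp_pos: [0.5235, 0.0283, 0.0859]
eef_rot: [180.0, 0.0, 178.8]
contact_force: [2.8, -2.7, 5.4]
gripper_width: 0.0143
gripper_force: 25.0
```

Request:
carry_out([
  [0.0,[0,1,0],[0,0,0]],
  [0.0,[0,2,0],[0,0,0]],
  [0.0,[0,2,0],[0,0,0]],
])

```text
time_s: 7.75
tcp_pos: [0.5234, 0.0286, 0.0859]
eef_rot: [-179.9, -0.0, 178.8]
contact_force: [5.0, -12.0, 3.8]
gripper_width: 0.0139
gripper_force: 25.0
```

Stop reached: the reading stays at y = 0.0286 and the force climbs to 12 N. I'll release, lift and move aside to look.

Request:
carry_out([
  [0.6,[0,-2,0],[0,0,0]],
  [0.6,[0,-2,0],[0,0,0]],
  [0.6,[0,-2,0],[0,0,0]],
  [0.6,[0,-2,0],[0,0,0]],
  [0.6,[0,-2,-10],[0,0,0]],
  [0.6,[0,-2,-30],[0,0,0]],
  [0.6,[0,-2,-60],[0,0,0]],
  [0.6,[10,20,-85],[0,0,0]],
  [0.6,[30,60,-100],[0,0,0]],
  [0.6,[50,100,-100],[0,0,0]],
  [0.6,[60,130,-100],[0,0,0]],
  [0.6,[60,140,-100],[0,0,0]],
])

```text
time_s: 8.95
tcp_pos: [0.4653, 0.1738, 0.187]
eef_rot: [179.9, 0.1, 178.9]
contact_force: [0.2, 0.2, -0.6]
gripper_width: 0.0522
gripper_force: 0.0
```

Run:
```python
from m import *
for n,(a,b,c,e) in(("top",(230,160,370,250)),("scene",(200,150,350,270))):
    p,d=r.capture(n); np.savez(n+"1.npz",p=p,d=d)
    if n=="top": A=cv2.resize(p[b:e,a:c,::-1],(800,514)); cv2.imwrite("pics/t2.png",A)
    else: cv2.imwrite("pics/s3.png",cv2.resize(p[b:e-8,a:c,::-1],(800,597)))
print(r.get_state()["contact_force"])
```

```text
[-0.38773604 -0.17814415 -0.86745958]
```

View pics/t2.png

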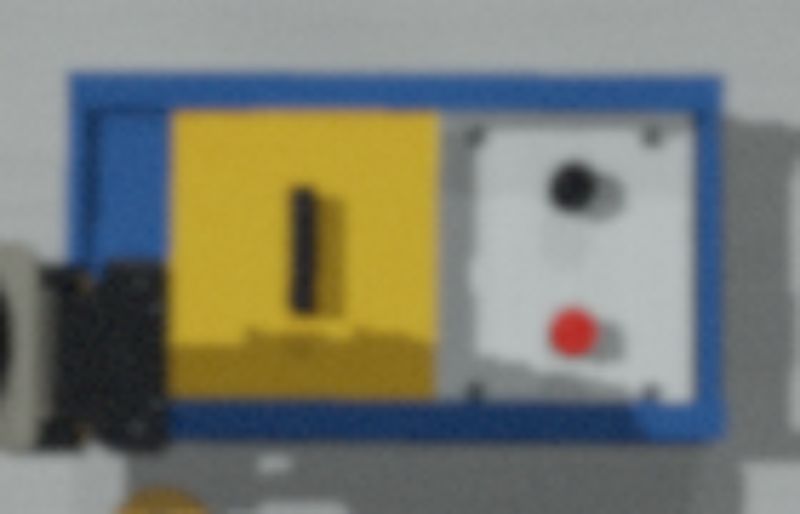

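View pics/s3.png

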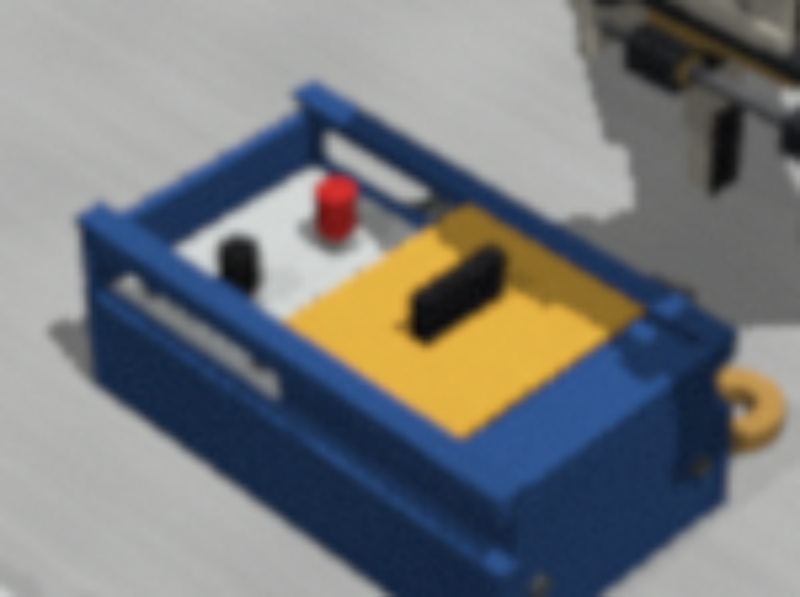

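The cover is fully open. The red knob is on the robot's side, at crop (573, 332) in the top view and (336, 208) in the scene view. The black knob is at the +x bore. Next I measure the red axis.

Run:
```python
from m import *
f=np.load("top1.npz");p=f["p"].astype(int);d=f["d"];R,G,B=p[...,0],p[...,1],p[...,2]
red=blob((R>120)&(G<80)&(B<80),(318,205,345,230));v,u=np.nonzero(red)
print("top",red.sum(),plane("top",u.mean(),v.mean(),.107),np.median(d[v,u]),np.median(world("top",u,v,d[v,u]),0))
blk=blob((R<70)&(G<70)&(B<70),(318,182,345,203));v,u=np.nonzero(blk)
print("black",blk.sum(),plane("top",u.mean(),v.mean(),.107))
yel=blob((R>100)&(G>80)&(B<70),(250,170,312,240));print("cover",rect(yel,"top",.1135))
f=np.load("scene1.npz");p=f["p"].astype(int);d=f["d"];R,G,B=p[...,0],p[...,1],p[...,2]
red=blob((R>110)&(G<80)&(B<80),(250,175,275,205));v,u=np.nonzero(red);w=world("scene",u,v,d[v,u])
print("scene",red.sum(),np.percentile(w,[3,50,97],0).round(4).tolist()); t=w[w[:,2]>.1045]; print(t.mean(0), len(t))
k=np.argmin(v); print("centroid at z .094", plane("scene",(u.min()+u.max())/2,(v.min()+v.max())/2,.094))
from go import delta
delta(.488,-.100,.20)
```

```text
top 38 [ 0.48520922 -0.10004923  0.107     ] 1.3639736 [ 0.48530457 -0.10006216  0.10795967]
black 36 [ 0.55493713 -0.10158483  0.107     ]
cover [523.6  28.5 123.8 132.4  89. ]
scene 70 [[0.4781, -0.1038, 0.0805], [0.4914, -0.0915, 0.1013], [0.4983, -0.085, 0.1102]]
[ 0.48706917 -0.09594548  0.10729011] 30
centroid at z .094 [ 0.48615687 -0.09746966  0.094     ]
shift mm [ -26.9 -272.3  -13.7] turn [0.0006 0.0006 0.0005] tcp [0.4662 0.1728 0.1865] rot [1.7997e+02 4.0000e-02 1.7893e+02] F [-0.4 -0.2 -0.9] w 0.0525 t 9.05
```

Request:
carry_out([
  [0.6,[-1,-10,0],[0,0,0]],
  [0.6,[-3,-35,0],[0,0,0]],
  [0.6,[-7,-75,0],[0,0,0]],
  [0.6,[-11,-117,0],[0,0,0]],
  [0.6,[-15,-160,0],[0,0,0]],
  [0.6,[-19,-202,0],[0,0,0]],
  [0.6,[-22,-238,0],[0,0,0]],
  [0.6,[-25,-260,0],[0,0,0]],
  [0.6,[-25,-270,0],[0,0,0]],
  [0.6,[-25,-270,10],[0,0,0]],
  [0.6,[-25,-270,20],[0,0,0]],
  [0.6,[-25,-270,20],[0,0,0]],
])

```text
time_s: 10.25
tcp_pos: [0.4841, -0.0987, 0.1638]
eef_rot: [180.0, -0.2, 178.8]
contact_force: [0.6, 0.4, -0.1]
gripper_width: 0.0525
gripper_force: 0.0
```

Run:
```python
from m import *
from go import delta
delta(.4865,-.098,.041)
p,d=r.capture("scene");v,u=np.mgrid[90:205,200:320];w=world("scene",u,v,d[90:205,200:320])
m=(w[...,2]>.13)&(abs(w[...,0]-.487)<.03)&(abs(w[...,1]+.098)<.06);b=w[m]
for s in(1,-1):
    q=b[(b[:,1]+.098)*s>0.015]; print(len(q), q[q[:,2].argsort()][:8].round(3).tolist())
```

```text
shift mm [ -2.8   0.8 122.8] turn [ 0.     -0.0032 -0.0019] tcp [ 0.4841 -0.0987  0.1638] rot [180.    -0.18 178.79] F [ 0.6  0.4 -0.1] w 0.0525 t 10.25
730 [[0.493, -0.074, 0.202], [0.484, -0.06, 0.204], [0.495, -0.064, 0.204], [0.478, -0.059, 0.204], [0.493, -0.059, 0.205], [0.474, -0.059, 0.206], [0.496, -0.068, 0.206], [0.476, -0.06, 0.206]]
452 [[0.489, -0.129, 0.201], [0.482, -0.128, 0.201], [0.475, -0.127, 0.201], [0.493, -0.129, 0.202], [0.479, -0.127, 0.203], [0.489, -0.129, 0.203], [0.487, -0.127, 0.204], [0.475, -0.127, 0.204]]
```

Request:
carry_out([
  [0.6,[-2,1,8],[0,0,0]],
  [0.6,[-2,1,25],[0,0,0]],
  [0.6,[-2,1,45],[0,0,0]],
  [0.6,[-2,1,65],[0,0,0]],
  [0.6,[-2,1,82],[0,0,0]],
  [0.6,[-2,1,96],[0,0,0]],
  [0.6,[-2,1,107],[0,0,0]],
  [0.6,[-2,1,114],[0,0,0]],
  [0.6,[-2,1,118],[0,0,0]],
  [0.6,[-2,1,120],[0,0,0]],
  [0.6,[-2,1,120],[0,0,0]],
])

```text
time_s: 11.4
tcp_pos: [0.4877, -0.0981, 0.0459]
eef_rot: [180.0, 0.0, 178.8]
contact_force: [0.5, -0.2, 0.4]
gripper_width: 0.0525
gripper_force: 0.0
```

Run:
```python
from m import *
from go import delta
delta(.4865,-.098,.041)
p,d=r.capture("scene"); cv2.imwrite("pics/s4.png",cv2.resize(p[130:232,200:336,::-1],(800,600)))
```

```text
shift mm [1.2 0.1 4.9] turn [ 0.      0.0003 -0.0019] tcp [ 0.4877 -0.0981  0.0459] rot [1.8000e+02 2.0000e-02 1.7879e+02] F [ 0.5 -0.2  0.4] w 0.0525 t 11.4
```

View pics/s4.png

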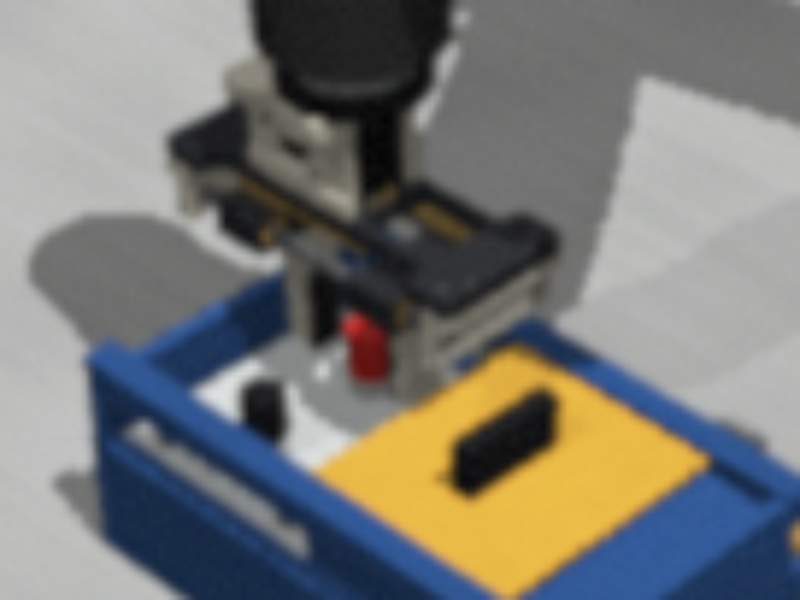

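The red knob at (365, 345) sits between the fingers at (320, 320) and (415, 370). I'll lower 3 mm and close gently.

Request:
carry_out([
  [0.6,[0,0,2],[0,0,0]],
  [0.15,[0,0,3],[0,0,0]],
  [0.15,[0,0,3],[0,0,0]],
  [0.15,[0,0,3],[0,0,0]],
  [0.15,[0,0,3],[0,0,0]],
  [0.15,[0,0,3],[0,0,0]],
  [0.15,[0,0,3],[0,0,0]],
], squeeze=14)

```text
time_s: 12.15
tcp_pos: [0.4876, -0.0982, 0.0428]
eef_rot: [-180.0, 0.0, 178.8]
contact_force: [-0.4, 0.0, 0.5]
gripper_width: 0.0236
gripper_force: 14.0
```

Gripped at 23.6 mm with no lateral force. I'll lift slowly.

Request:
carry_out([
  [0.1,[0,0,-1],[0,0,0]],
  [0.1,[0,0,-2],[0,0,0]],
  [0.1,[0,0,-4],[0,0,0]],
  [0.1,[0,0,-6],[0,0,0]],
  [0.1,[0,0,-8],[0,0,0]],
  [0.1,[0,0,-10],[0,0,0]],
  [0.1,[0,0,-10],[0,0,0]],
])

```text
time_s: 12.85
tcp_pos: [0.4878, -0.0981, 0.0531]
eef_rot: [180.0, 0.0, 178.8]
contact_force: [0.3, -0.4, -2.8]
gripper_width: 0.0236
gripper_force: 14.0
```

Run:
```python
from go import *
for i in range(3):
    r.capture("scene"); s=r.get_state(); print(s["contact_force"].round(2),s["moment"].round(3),s["tcp_pos"].round(4),s["eef_rot"].round(2))
```

```text
[-0.6   0.31 -2.  ] [-0.038 -0.027  0.017] [ 0.4877 -0.0982  0.053 ] [1.8000e+02 2.0000e-02 1.7878e+02]
[ 0.67 -0.31 -2.98] [-0.039 -0.068  0.025] [ 0.4875 -0.0982  0.0528] [1.8000e+02 1.0000e-02 1.7878e+02]
[-0.57  0.17 -2.4 ] [-0.015 -0.026 -0.037] [ 0.4875 -0.0982  0.0528] [180.     0.   178.79]
```

It carries the weight (about 2.5 N) with negligible side force. I'll draw the remaining 24 mm.

Request:
carry_out([
  [0.1,[0,0,-1],[0,0,0]],
  [0.1,[0,0,-3],[0,0,0]],
  [0.1,[0,0,-6],[0,0,0]],
  [0.1,[0,0,-9],[0,0,0]],
  [0.1,[0,0,-12],[0,0,0]],
  [0.1,[0,0,-15],[0,0,0]],
  [0.1,[0,0,-18],[0,0,0]],
  [0.1,[0,0,-21],[0,0,0]],
  [0.1,[0,0,-23],[0,0,0]],
  [0.1,[0,0,-24],[0,0,0]],
  [0.1,[0,0,-24],[0,0,0]],
  [0.1,[0,0,-24],[0,0,0]],
])

```text
time_s: 14.2
tcp_pos: [0.4874, -0.0982, 0.0767]
eef_rot: [180.0, -0.0, 178.8]
contact_force: [0.2, -0.6, -2.4]
gripper_width: 0.0235
gripper_force: 14.0
```

Run:
```python
from m import *
for i in range(2):
    p,d=r.capture("scene"); s=r.get_state(); print(s["contact_force"].round(2),s["moment"].round(3),s["tcp_pos"].round(4),s["eef_rot"].round(2),s["gripper_width"])
cv2.imwrite("pics/s5.png",cv2.resize(p[130:220,210:330,::-1],(800,600)))
q=p.astype(int);R,G,B=q[...,0],q[...,1],q[...,2]
red=blob((R>100)&(G<70)&(B<70),(245,160,280,210));v,u=np.nonzero(red);w=world("scene",u,v,d[v,u]);print("red z",np.percentile(w[:,2],[3,97]),len(v),u.min(),u.max(),v.min(),v.max())
```

```text
[ 0.37  0.46 -1.99] [ 0.014 -0.022 -0.023] [ 0.4874 -0.0982  0.0766] [-1.8000e+02 -1.0000e-02  1.7879e+02] 0.02324875995294144
[-0.6   0.05 -2.26] [-0.032 -0.039  0.009] [ 0.4874 -0.0982  0.0766] [-1.8000e+02 -2.0000e-02  1.7879e+02] 0.02372792233249835
red z [0.13852975 0.14195419] 9 259 261 175 178
```

View pics/s5.png

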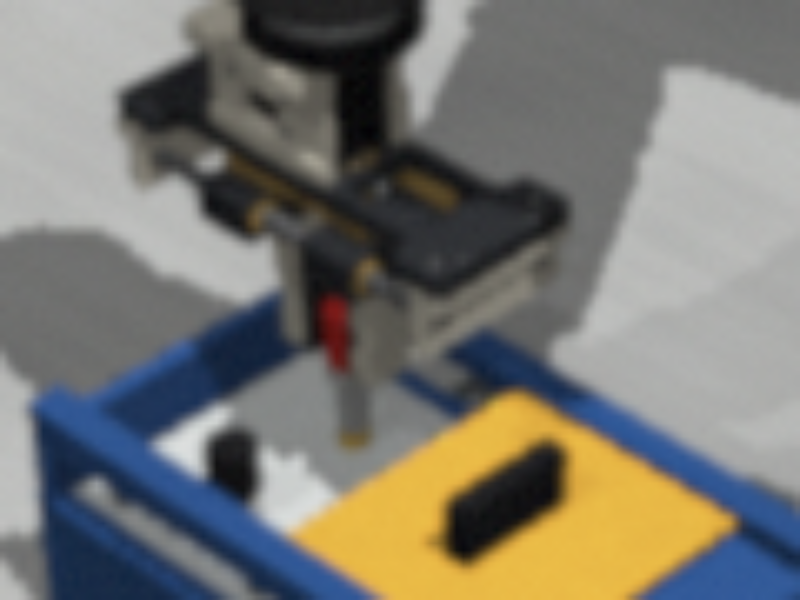

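The yellow band shows at the bore mouth at (355, 440), with about half of it out. The gauge is upright, the black gauge is seated and the cover is open. I'll hand in.

```bash
python3 -c "
from h import *
s=r.get_state();print(s['tcp_pos'],s['qd'].round(2),s['gripper_force']);print(r.close_job())"
```

```text
[ 0.48740749 -0.09817157  0.07661289] [ 0.01  0.02 -0.02  0.03  0.09 -0.05] 13.999741226434708
the job is handed in; nothing more can be done
None
```

I opened the cover to its stop, drew the red gauge up about 34 mm so the bore mouth sits in its yellow band, and handed the job in with it held upright and still; the black gauge is still seated, and the result of the judging was not shown.

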